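Find the slit-lamp check-bar case that rattles

TASK

One of the two long sealed cases for the slit lamp's check bars has a loose bar inside, the other is sound, and they look the same. Take them one after the other: lift the case well clear of the table, dip one of its ends by about 40 degrees for a second and feel whether the bar slides, and put that case away before you test the other. The case with the loose bar goes flat into the shallow steel tray, for repair, and the sound one squarely along the top of the raised wooden stand, both right way up, lowered into place and not dropped.

Things in the scene. Friction and masses are not known exactly. Their poses are not given: they have to be found in the camera images.
- case_a: one of two outwardly identical sealed grey plastic cases (either may be the loose one): a rigid box 160 mm (its x) by 42 mm (its y) by 34 mm high, black seam line all round, steel clips, blank paper label on top; origin at the centre of its underside, z up. About 0.6 kg, of which 0.4 kg is a steel bar inside
- case_b: the other case, same size, axes and mass. Exactly one of the two has a loose bar: an end dipped over 20 degrees, it slides 45 mm to that end in half a second and stays there once level: held level, the moment about the case's middle then differs by about 0.18 N m from before the tilt. In the sound case the bar is fixed at the middle and nothing changes
- tray: the tray for repair: a fixed shallow open steel tray, 210 mm (its x) by 130 mm (its y) outside, 18 mm high, walls and floor 4 mm thick (floor top 4 mm above the table); origin at the centre of its underside
- stand: the stand for sound cases: a fixed raised brown wooden block with a black stripe round its foot, 216 mm (its x) by 70 mm (its y), flat top 30 mm above the table, with a low lip across each end (8 mm thick, 9 mm above the top, 200 mm between the lips); a case lies along its x between the lips; origin at the centre of its underside
- case_a_bar (a joint): how far the steel bar inside case_a, unseen, has slid along the case's x from the middle (m): 0 at the start; at an end about +0.045 or -0.045; it stays at 0 if the bar is the fixed one
- case_b_bar (a joint): the same for the bar inside case_b

How it is judged:
On the way, in this order (a step that is already met when the one before it is completed fails the run):
1. one of the two long cases is held clear of the table (underside over 50 mm up) with an end dipped by more than 26 degrees (((height (world z) of case_a above 0.05 m and contact force between the fingers and case_a above 1 N and (angle between case_a's own x axis and vertical below 1.12 rad or angle between case_a's own x axis and vertical above 2.02 rad)) or (height (world z) of case_b above 0.05 m and contact force between the fingers and case_b above 1 N and (angle between case_b's own x axis and vertical below 1.12 rad or angle between case_b's own x axis and vertical above 2.02 rad)))), for 0.3 s.
2. with that case put away (in the tray or on the stand), the other one is held clear of the table with an end dipped by more than 26 degrees ((((height (world z) of case_a above 0.05 m and contact force between the fingers and case_a above 1 N and (angle between case_a's own x axis and vertical below 1.12 rad or angle between case_a's own x axis and vertical above 2.02 rad)) and ((horizontal distance between case_b and tray below 0.055 m and angle between case_b's own z axis and vertical below 0.12 rad) or (horizontal distance between case_b and stand below 0.055 m and angle between case_b's own z axis and vertical below 0.12 rad))) or ((height (world z) of case_b above 0.05 m and contact force between the fingers and case_b above 1 N and (angle between case_b's own x axis and vertical below 1.12 rad or angle between case_b's own x axis and vertical above 2.02 rad)) and ((horizontal distance between case_a and tray below 0.055 m and angle between case_a's own z axis and vertical below 0.12 rad) or (horizontal distance between case_a and stand below 0.055 m and angle between case_a's own z axis and vertical below 0.12 rad))))), for 0.3 s.
At the end, for the whole second after the job is handed in: the case whose bar has slid (over 30 mm) lies flat and right way up on the tray's floor, inside its walls; the sound case lies flat and right way up on the wooden stand, its middle within 25 mm along and 20 mm across of the stand's middle and within 12 degrees of its length; both at rest ((((value of joint case_a_bar above 0.03 m or value of joint case_a_bar below -0.03 m) and x of case_a in the frame of tray between -0.03 and 0.03 m and y of case_a in the frame of tray between -0.05 and 0.05 m and z of case_a in the frame of tray between 0.001 and 0.01 m and angle between each of case_a, case_b's own z axis and vertical below 0.12 rad and linear speed of each of case_a, case_b below 0.02 m/s and x of case_b in the frame of stand between -0.025 and 0.025 m and y of case_b in the frame of stand between -0.02 and 0.02 m and z of case_b in the frame of stand between 0.026 and 0.036 m and angle between the x axis of case_b and the x axis of stand, either way round below 0.21 rad) or ((value of joint case_b_bar above 0.03 m or value of joint case_b_bar below -0.03 m) and x of case_b in the frame of tray between -0.03 and 0.03 m and y of case_b in the frame of tray between -0.05 and 0.05 m and z of case_b in the frame of tray between 0.001 and 0.01 m and angle between each of case_b, case_a's own z axis and vertical below 0.12 rad and linear speed of each of case_b, case_a below 0.02 m/s and x of case_a in the frame of stand between -0.025 and 0.025 m and y of case_a in the frame of stand between -0.02 and 0.02 m and z of case_a in the frame of stand between 0.026 and 0.036 m and angle between the x axis of case_a and the x axis of stand, either way round below 0.21 rad))); the robot touches nothing.
It fails at once if a case is dropped (falls free by more than about 40 mm) ((linear speed of case_a above 0.9 m/s and contact force between anything else and case_a below 0.1 N) or (linear speed of case_b above 0.9 m/s and contact force between anything else and case_b below 0.1 N)).
It also fails if it takes over 72 s, if anything falls off the work surface, if the arm or the gripper's body presses on something with over 40 N, if the wrist force passes 120 N, or if a joint passes its speed limit or range.

ROBOT

A 7-joint arm with a two-finger parallel gripper is mounted at the origin on the work surface. World frame = base frame: x ahead of the robot, y to its left, z up, the work surface at z = 0. Lengths are in m, angles in rad, forces in N, time in s.
With the tool pointing down it reaches from about 0.425 to 0.875 m from the base axis. Payload 4.7 kg.
Tool frame: the origin (TCP) lies at the very end of the fingers, on their centre line; the grasp point (between the pads) lies 19 mm behind it; z points along the fingers, y is the line along which they close (so a half turn about z gives the same grasp; the last joint's range is limited). The gripper opens to 87 mm and grips with 3 to 60 N. Pads are 19 mm wide; open, the fingers measure 117 mm over their backs; the gripper's body (75 mm by 190 mm) begins 51 mm behind the grasp point.
Start: joints at [-1.297, 0.321, -0.07, 1.45, 0.023, 1.371, -0.057], TCP at [0.167, 0.628, 0.223] pointing down, gripper open.
Joint ranges: [-2.86, 2.86], [-0.3, 2.09], [-1.38, 1.24], [0.06, 2.45], [-1.56, 4.7], [0.09, 2.05], [-2.69, 2.69]. Speed limits (rad/s): [2.57, 2.57, 3.14, 3.14, 3.14, 3.14, 3.14].

INTERFACE

Orientations are given as a rotation vector (axis times angle).
In Python, from bench import ctrl, imaging, ticket gives the robot as it stands.
- The arm moves only by the tool jog_arm, never from a script. Its argument "rows" is text: rows parted by semicolons, each of 7 numbers parted by spaces: the shift along the tool's x, y, z in cm, then the turn, a rotation vector about the tool's x, y, z in rad, then the closure, from -1 (fully open) to 1 (shut), so that 0 is half open. A call has 1 to 5 rows; each row shifts and turns the commanded pose from where the row before left it, along the tool's axes as they then stand; what a row does not reach is not made up. A row lasts 1/8 s, in which the tool goes at most 62.5 mm and 10.7 degrees, less where a joint would pass 70% of its speed; a pose out of reach is approached as far as the arm can. A call with a gripper value outside its range is refused whole. The fingers move at their own pace and stop on an object; "force" is the grip in N (left out, the last holds). Time passes only in rows, so rows that do not move let the fingers close. It gives the time, the measured TCP pose, the force, the opening and the grip force at its end, in the units of the state.
- ctrl.get_state(): the state, without advancing time (a new reading comes with each control period).
- imaging.get_image(name): name is "side" or "top" or "wrist"; returns a dict with "img" (420x560x3 uint8, blue, green, red), "vertical_fov" (degrees; the focal length in pixels is half the picture's height over the tangent of half this angle, whatever the lens; pixels are square), "cx", "cy" (the principal point, pixels), "k1" (the pictures are not rectified: a ray, as slopes to the right and down, at radius r is drawn at 1 + k1 r^2 times it, then the intrinsics apply), "origin" and "orientation" of the camera in the world. Camera axes: x right, y down, z forward; pixel columns grow to the right and rows downward; lengths in m; the calibration is good to about 2 mm. A picture is of the moment at which its call begins. There is no depth.
- ticket.close_job(): hands the job in; it is judged then, once.
The state is a dict: "time": time; "joint_positions": joint angles; "qd": joint speeds; "joint_torque": joint torques, N m; "position": TCP position; "tool_rot": TCP orientation; "ft_force": force on the tool from outside, world axes, zero at the start; "torque": the same for the moment, N m; "grip_width": opening from 0.0 (shut) to 1.0 (fully open); "grip_force": force on a finger pad.
Only numpy, scipy, OpenCV 4.12 (cv2) and the standard library are available. Lean on these libraries where they do the work, as an engineer would, in place of code of your own. Each camera call takes 0.05 s, during which the arm holds its last target. There are 200 camera calls.

## Working session

There is one attempt and no reset: what is moved stays moved. The work goes in short steps, Python scripts to look and compute and a tool call to move; the robot and the scene stay as the last step left them, time stands still between calls to the robot, and variables do not carry over. Pictures are saved under pics/ and viewed, at most 10 in all, crops included, and the job is handed in when it is done.

Besides the shell and the picture viewer there is one more tool, called after "Call:" as name(argument=value, ...) on one line, values as JSON. jog_arm: Moves the arm, as the interface text tells. Its arguments: {"type":"object","properties":{"rows":{"type":"string"},"force":{"type":"number"}},"required":["rows"]}

```bash
ls; mkdir -p pics
cat > h.py <<'E'
import numpy as np, cv2
from scipy.spatial.transform import Rotation as R
from bench import ctrl, imaging, ticket
def Rm(o):
    o=np.array(o,float)
    return o if o.shape==(3,3) else R.from_rotvec(o).as_matrix() if o.size==3 else R.from_quat(o).as_matrix()
def cast(d,px,z):
    px=np.atleast_2d(np.array(px,float)); f=d["img"].shape[0]/2/np.tan(np.radians(d["vertical_fov"])/2)
    K=np.array([[f,0,d["cx"]],[0,f,d["cy"]],[0,0,1]])
    u=cv2.undistortPoints(px[:,None],K,np.array([d["k1"],0,0,0.]))[:,0]
    r=np.c_[u,np.ones(len(u))]@Rm(d["orientation"]).T; o=np.array(d["origin"])
    return o+r*((z-o[2])/r[:,2])[:,None]
def st():
    s=ctrl.get_state(); return {k:np.round(v,3) for k,v in s.items()}
E
python3 - <<'E'
from h import *
print(st())
for n in("top","side"):
    d=imaging.get_image(n); cv2.imwrite(f"pics/{n}0.png",d["img"]); print({k:v for k,v in d.items() if k!="img"})
E
```

```text
pics
{'time': np.float64(0.0), 'joint_positions': array([-1.297,  0.322, -0.07 ,  1.452,  0.023,  1.371, -0.057]), 'qd': array([ 0.   , -0.002, -0.001, -0.001, -0.002,  0.   , -0.001]), 'joint_torque': array([ 0.0000e+00, -4.9128e+01, -4.0400e-01, -3.1254e+01, -6.4000e-02,
        4.3000e-02,  0.0000e+00]), 'position': array([0.167, 0.628, 0.221]), 'tool_rot': array([-4.070e-01, -3.115e+00,  3.000e-03]), 'ft_force': array([ 0.477, -0.976, -0.51 ]), 'torque': array([ 0.056, -0.024,  0.006]), 'grip_force': np.float64(0.0), 'grip_width': np.float64(0.999)}
{'vertical_fov': 48.531155401147316, 'cx': 285.65820525881884, 'cy': 202.05238573185525, 'k1': -0.15960263482631676, 'origin': array([ 0.3979086 , -0.00827075,  1.03613777]), 'orientation': array([-2.17082031,  2.13097253, -0.11047567])}
{'vertical_fov': 43.53592229801969, 'cx': 285.63838781293396, 'cy': 203.29493770141582, 'k1': -0.12901493474036388, 'origin': array([ 0.28623892, -0.59820277,  0.84466995]), 'orientation': array([-2.41880113,  0.5369466 , -0.17145192])}
```

View pics/top0.png

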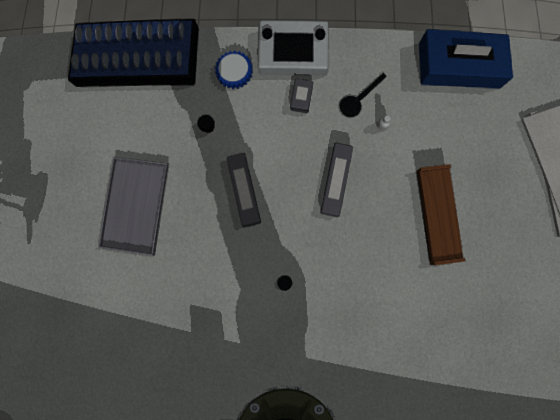

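View pics/side0.png

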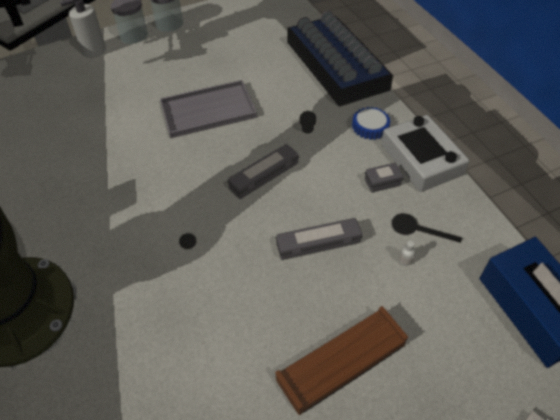

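The top view shows the tray near (134,205), one case at (243,190), partly in shadow, the other at (336,180), and the stand at (440,214). The side view agrees. A bottle at (384,122) and black knobs at (205,123) and (285,283) stand near the cases.

```bash
cat > m.py <<'E'
from h import *
d={"top":imaging.get_image("top")}["top"]; im=d["img"]
hsv=cv2.cvtColor(im,cv2.COLOR_BGR2HSV); g=hsv[...,2]
vis=cv2.resize(im[100:280,90:480],None,fx=2,fy=2,interpolation=cv2.INTER_CUBIC)
def rect(mask,z,name,roi,close=5):
    x0,y0,x1,y1=roi; m=np.zeros_like(mask,np.uint8); m[y0:y1,x0:x1]=mask[y0:y1,x0:x1]*255
    m=cv2.morphologyEx(m,cv2.MORPH_OPEN,np.ones((3,3))); m=cv2.morphologyEx(m,cv2.MORPH_CLOSE,np.ones((close,close)))
    c=max(cv2.findContours(m,0,1)[0],key=cv2.contourArea); b=cv2.boxPoints(cv2.minAreaRect(c))
    cv2.polylines(vis,[np.int32((b-[90,100])*2)],1,(0,255,0) ,1)
    w=cast(d,c[:,0],z)[:,:2].astype(np.float32); (p,s,a)=cv2.minAreaRect(w)
    if s[0]<s[1]: a+=90; s=s[::-1]
    print(name,np.round(p,4),np.round(s,3),"yaw(long axis)",round((a+90)%180-90,1))
print(np.percentile(g[150:232,222:265],[5,25,50,75,95]),np.percentile(g[140:220,318:356],[5,25,50,75,95]),g[190,243],g[180,337])
print("shadow table",g[240,270],"case1 body",g[165,236],g[217,250],"case2",g[150,342],"side of label",g[190,236])
rect((hsv[...,1]>110)&(hsv[...,0]<20),.03,"stand",(405,155,475,275))
rect(g<95,.017,"tray",(90,145,180,265),9)
rect(g>115,.034,"label2",(318,145,356,210),3)
rect(g<85,.034,"case2",(315,130,362,225),11)
rect(g<62,.034,"case1",(222,145,268,232),15)
rect(g>64,.034,"label1",(232,160,256,212),3)
cv2.imwrite("pics/v1.png",vis)
E
python3 m.py
```

```text
[ 35.  43.  69.  75. 115.] [ 47.  61.  94. 113. 127.] 80 122
shadow table 72 case1 body 41 39 case2 62 side of label 40
stand [ 0.499  -0.3293] [0.217 0.078] yaw(long axis) 8.0
tray [0.5157 0.3556] [0.232 0.139] yaw(long axis) -6.2
label2 [ 0.5738 -0.1003] [0.088 0.022] yaw(long axis) -10.8
case2 [ 0.5854 -0.0959] [0.19  0.055] yaw(long axis) -10.8
case1 [0.543  0.1126] [0.163 0.063] yaw(long axis) 14.7
label1 [0.5474 0.1055] [0.09  0.023] yaw(long axis) 14.8
```

View pics/v1.png

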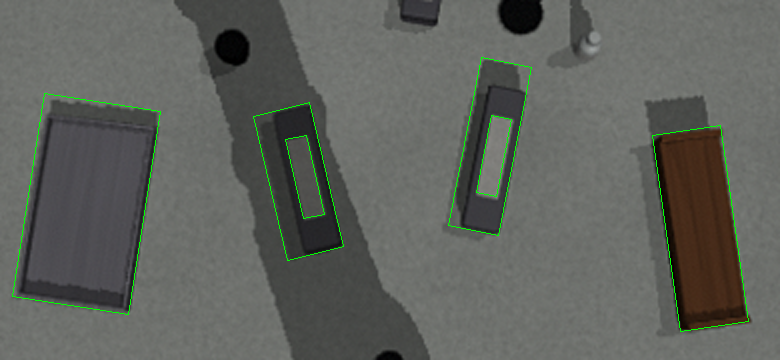

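```bash
cat >> h.py <<'E'
def go(p,yaw=None):
    "yaw: world yaw of tool x (line, mod 180), deg"
    s=ctrl.get_state(); Rt=Rm(s["tool_rot"]); print("pos",np.round(s["position"],4),"tool x yaw",round(np.degrees(np.arctan2(Rt[1,0],Rt[0,0])),1),"tilt",round(np.degrees(np.arccos(-Rt[2,2])),1),"t",s["time"],"q7",np.round(s["joint_positions"][6],2))
    print("shift cm",np.round(Rt.T@(np.array(p)-s["position"])*100,2))
    if yaw is not None:
        x=Rt[:,0]; k=[R.from_rotvec([0,0,np.radians(yaw+a)]).as_matrix()@np.diag([1,-1,-1]) for a in(0,180)]
        v=min((R.from_matrix(Rt.T@m).as_rotvec() for m in k),key=np.linalg.norm); print("turn",np.round(v,3))
E
python3 - <<'E'
from h import *
d=imaging.get_image("top")
def q(n,pts,z):
    w=cast(d,np.array(pts)/2+[90,100],z)[:,:2]; print(n,np.round(w.mean(0),4),[round(float(np.linalg.norm(w[i]-w[i-1])),3) for i in range(4)],[round(float(np.degrees(np.arctan2(*(w[j]-w[i])[::-1]))),1) for i,j in((3,0),(2,1))])
q("case2",[(488,86),(525,91),(498,234),(460,225)],.034)
q("case1",[(274,112),(311,104),(342,245),(306,254)],.034)
q("tray",[(51,117),(157,122),(127,311),(17,295)],.018)
q("stand",[(659,136),(720,128),(748,319),(688,328)],.036)
go([.547,.1055,.15],14.8)
E
```

```text
case2 [ 0.5713 -0.0992] [0.157, 0.041, 0.161, 0.042] [-10.8, -10.4]
case1 [0.5461 0.1022] [0.161, 0.042, 0.16, 0.04] [14.5, 13.9]
tray [0.5078 0.3536] [0.206, 0.126, 0.215, 0.13] [-7.6, -6.3]
stand [ 0.4997 -0.3318] [0.212, 0.071, 0.212, 0.068] [8.0, 7.4]
pos [0.167  0.6278 0.2219] tool x yaw 165.1 tilt 0.1 t 0.2 q7 -0.06
shift cm [-50.15 -40.71   7.24]
turn [-0.001 -0.    -0.518]
```

Call:
jog_arm(rows="-4.5 -3.7 0 0 0 0 -1;-4.5 -3.7 0 0 0 0 -1;-4.5 -3.7 0 0 0 0 -1;-4.5 -3.7 0 0 0 0 -1;-4.5 -3.7 0 0 0 0 -1", force=60)

```text
time: 0.82
position: [0.3379, 0.3899, 0.2226]
tool_rot: [0.407, 3.115, 0.001]
ft_force: [0.1, 0.3, -0.8]
grip_width: 1.0
grip_force: 0.0
```

Call:
jog_arm(rows="-4.5 -3.7 0 0 0 0 -1;-4.5 -3.7 0 0 0 0 -1;-4.5 -3.7 0 0 0 0 -1;-4.5 -3.7 0 0 0 0 -1;-4.5 -3.7 0 0 0 0 -1")

```text
time: 1.45
position: [0.5077, 0.1534, 0.2227]
tool_rot: [0.406, 3.115, 0.001]
ft_force: [-0.0, 1.0, 0.1]
grip_width: 0.999
grip_force: 0.0
```

Call:
jog_arm(rows="-5 -4 1 0 0 0 -1;0 0 2 0 0 -0.17 -1;0 0 2 0 0 -0.17 -1;0 0 2 0 0 -0.17 -1;0 0 0 0 0 0 -1")

```text
time: 2.08
position: [0.5422, 0.105, 0.1513]
tool_rot: [0.389, -3.114, 0.001]
ft_force: [-0.5, 0.3, -1.0]
grip_width: 1.004
grip_force: 0.0
```

Run:
```python
from h import *
go([.547,.104,.006],14.6); d=imaging.get_image("wrist"); cv2.imwrite("pics/w1.png",d["img"])
```

```text
pos [0.5422 0.105  0.1513] tool x yaw -165.8 tilt 0.2 t 2.075 q7 1.64
shift cm [-0.49 -0.22 14.53]
turn [-0.    -0.004 -0.006]
```

View pics/w1.png

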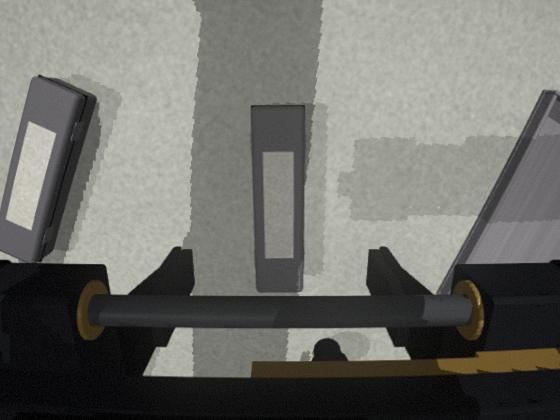

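The wrist view shows the case between the fingers and well aligned, with its label at columns 263–294 and rows 152–258. I'll descend with the correction after casting those points.

Run:
```python
from h import *
d=imaging.get_image("wrist")
for q in ([(263,152),(294,152),(293,258),(265,258)],[(251,106),(304,106),(303,291),(256,291)]):
    w=cast(d,q,.034); print(w.mean(0), w[:,:2].round(4).tolist()); 
go([*w.mean(0)[:2],.006])
```

```text
[0.54900131 0.10513489 0.034     ] [[0.5084, 0.0823], [0.5025, 0.1057], [0.5897, 0.1278], [0.5955, 0.1048]]
[0.54760907 0.10462623 0.034     ] [[0.4768, 0.0654], [0.467, 0.1041], [0.6182, 0.1445], [0.6283, 0.1045]]
pos [0.5437 0.1054 0.1534] tool x yaw -165.8 tilt 0.0 t 2.175 q7 1.64
shift cm [-0.35 -0.17 14.74]
```

Call:
jog_arm(rows="-0.4 -0.2 4 0 0 0 -1;0 0 4 0 0 0 -1;0 0 4 0 0 0 -1;0 0 2.5 0 0 0 -1;0 0 0 0 0 0 -1")

```text
time: 2.8
position: [0.547, 0.1043, 0.0071]
tool_rot: [0.389, -3.115, 0.001]
ft_force: [1.1, 0.6, -0.3]
grip_width: 0.996
grip_force: 0.0
```

Call:
jog_arm(rows="0 0 0 0 0 0 1;0 0 0 0 0 0 1;0 0 0 0 0 0 1;0 0 0 0 0 0 1;0 0 0 0 0 0 1")

```text
time: 3.42
position: [0.548, 0.1045, 0.0081]
tool_rot: [-0.392, 3.117, 0.0]
ft_force: [0.0, -0.4, 0.7]
grip_width: 0.517
grip_force: 0.0
```

Call:
jog_arm(rows="0 0 0 0 0 0 1;0 0 0 0 0 0 1;0 0 0 0 0 0 1")

```text
time: 3.8
position: [0.5479, 0.1047, 0.008]
tool_rot: [0.392, -3.117, -0.001]
ft_force: [-1.4, -0.3, 2.0]
grip_width: 0.477
grip_force: 60.0
```

Call:
jog_arm(rows="0 0 -2 0 0 0 1;0 0 -4 0 0 0 1;0 0 -5 0 0 0 1;0 0 -5 0 0 0 1;0 0 -2 0 0 0 1")

```text
time: 4.42
position: [0.5487, 0.104, 0.1899]
tool_rot: [-0.391, 3.115, 0.0]
ft_force: [-0.1, 0.5, -6.0]
grip_width: 0.476
grip_force: 60.0
```

Call:
jog_arm(rows="0 0 0 0 0 0 1;0 0 0 0 0 0 1;0 0 0 0 0 0 1;0 0 0 0 0 0 1;0 0 0 0 0 0 1")

```text
time: 5.05
position: [0.5478, 0.1043, 0.1874]
tool_rot: [0.392, -3.116, 0.0]
ft_force: [0.7, 0.2, -6.2]
grip_width: 0.474
grip_force: 60.0
```

```bash
cat > tq.py <<'E'
from h import *
L=[]
for i in range(5):
    s=ctrl.get_state(); Rt=Rm(s["tool_rot"]); L.append(np.r_[Rt.T@s["torque"],s["ft_force"],s["joint_torque"][5],s["position"]]); imaging.get_image("top")
print("torque tool xyz, force world, jt6, pos",np.mean(L,0).round(3),"sd",np.std(L,0).round(3)[:3]); print(st()["joint_positions"],st()["grip_width"],st()["grip_force"],s["time"])
E
python3 tq.py
```

```text
torque tool xyz, force world, jt6, pos [-3.300e-02  4.000e-03  1.000e-03  1.060e-01 -5.300e-02 -5.989e+00
  9.300e-02  5.480e-01  1.040e-01  1.880e-01] sd [0.018 0.028 0.029]
[-0.605  0.147  0.408  1.746 -0.061  1.261  1.638] 0.482 59.986 5.25
```

Call:
jog_arm(rows="0 0 0 0 -0.14 0 1;0 0 0 0 -0.14 0 1;0 0 0 0 -0.14 0 1;0 0 0 0 -0.14 0 1;0 0 0 0 -0.14 0 1")

```text
time: 5.92
position: [0.5439, 0.111, 0.1879]
tool_rot: [-0.326, 2.493, 0.124]
ft_force: [-5.5, 0.1, -8.2]
grip_width: 0.477
grip_force: 60.0
```

Call:
jog_arm(rows="0 0 0 0 0 0 1;0 0 0 0 0 0 1;0 0 0 0 0 0 1;0 0 0 0 0 0 1;0 0 0 0 0 0 1")

```text
time: 6.55
position: [0.5472, 0.1098, 0.1894]
tool_rot: [-0.322, 2.493, 0.121]
ft_force: [0.3, -0.2, -6.1]
grip_width: 0.478
grip_force: 60.0
```

Call:
jog_arm(rows="0 0 0 0 0 0 1;0 0 0 0 0 0 1;0 0 0 0 0 0 1;0 0 0 0 0 0 1;0 0 0 0 0 0 1")

```text
time: 7.18
position: [0.5472, 0.1088, 0.1895]
tool_rot: [-0.32, 2.493, 0.12]
ft_force: [-0.0, 0.0, -6.9]
grip_width: 0.474
grip_force: 60.0
```

```bash
python3 tq.py; python3 -c "
from h import *
go([.548,.104,.188],14.6)"
```

```text
torque tool xyz, force world, jt6, pos [ 2.100e-02  1.362e+00  1.400e-02  2.160e-01  3.000e-03 -6.448e+00
 -4.032e+00  5.470e-01  1.090e-01  1.890e-01] sd [0.025 0.037 0.039]
[-0.385 -0.285  0.139  2.278  0.036  0.514  1.562] 0.478 59.986 7.375
pos [0.5472 0.1089 0.1895] tool x yaw -165.6 tilt 36.2 t 7.425 q7 1.56
shift cm [ 0.12 -0.49  0.08]
turn [0.012 0.632 0.   ]
```

Call:
jog_arm(rows="0 0 0 0 0.13 0 1;0 0 0 0 0.13 0 1;0 0 0 0 0.13 0 1;0 0 0 0 0.13 0 1;0 0 0 0.01 0.11 0 1")

```text
time: 8.05
position: [0.5493, 0.1093, 0.1902]
tool_rot: [-0.404, 3.112, 0.002]
ft_force: [-0.2, 0.2, -4.2]
grip_width: 0.482
grip_force: 60.0
```

Call:
jog_arm(rows="0 0 0 0 0 0 1;0 0 0 0 0 0 1;0 0 0 0 0 0 1;0 0 0 0 0 0 1;0 0 0 0 0 0 1")

```text
time: 8.68
position: [0.547, 0.1089, 0.1898]
tool_rot: [-0.404, 3.112, 0.003]
ft_force: [0.4, -0.2, -5.7]
grip_width: 0.478
grip_force: 60.0
```

```bash
python3 tq.py; python3 -c "
from h import *
go([.548,.104,.188],14.6)"
```

```text
torque tool xyz, force world, jt6, pos [-0.044 -0.168  0.009  0.012 -0.093 -5.919  0.235  0.547  0.109  0.19 ] sd [0.019 0.022 0.032]
[-0.409  0.141  0.182  1.738 -0.028  1.262  1.609] 0.475 59.986 8.875
pos [0.5472 0.1089 0.1895] tool x yaw -165.2 tilt 0.2 t 8.925 q7 1.61
shift cm [ 0.05 -0.5   0.15]
turn [0.001 0.003 0.004]
```

The moment changed by -0.17 N m, so this is the loose case and it goes in the tray.

```bash
python3 -c "
from h import *
go([.508,.354,.14],-7)"
```

```text
pos [0.5472 0.1089 0.1895] tool x yaw -165.2 tilt 0.2 t 8.925 q7 1.61
shift cm [-2.46 24.69  4.99]
turn [0.002 0.002 0.381]
```

Call:
jog_arm(rows="-0.5 4.9 0 0 0 0 1;-0.5 4.9 0 0 0 0 1;-0.5 4.9 0 0 0 0 1;-0.5 5 0 0 0 0 1;-0.5 5 0 0 0 0 1")

```text
time: 9.55
position: [0.508, 0.3556, 0.1897]
tool_rot: [-0.404, 3.113, 0.002]
ft_force: [0.1, 0.6, -6.4]
grip_width: 0.475
grip_force: 60.0
```

Call:
jog_arm(rows="0 0 2 0 0 0.13 1;0 0 2 0 0 0.13 1;0 0 1 0 0 0.12 1;0 0 0 0 0 0 1;0 0 0 0 0 0 1")

```text
time: 10.18
position: [0.5087, 0.3544, 0.1403]
tool_rot: [0.187, 3.133, 0.004]
ft_force: [0.0, 0.1, -5.4]
grip_width: 0.474
grip_force: 60.0
```

Run:
```python
from h import *
go([.508,.354,.012],-7); d=imaging.get_image("side"); cv2.imwrite("pics/s2.png",d["img"][:300,60:500])
```

```text
pos [0.5087 0.3544 0.1403] tool x yaw 173.2 tilt 0.2 t 10.175 q7 0.82
shift cm [ 0.09 -0.08 12.83]
turn [0.002 0.002 0.003]
```

View pics/s2.png

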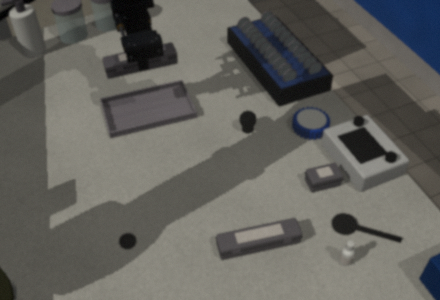

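The crop shows the case at (140,60), held level and parallel to the tray at (150,108). I'll lower it now.

Call:
jog_arm(rows="0.1 -0.1 4 0 0 0 1;0 0 4 0 0 0 1;0 0 3 0 0 0 1;0 0 1 0 0 0 1;0 0 0.4 0 0 0 1")

```text
time: 10.85
position: [0.5081, 0.354, 0.0165]
tool_rot: [0.19, 3.133, 0.004]
ft_force: [-0.9, 0.4, -6.2]
grip_width: 0.473
grip_force: 60.0
```

Call:
jog_arm(rows="0 0 0.3 0 0 0 1;0 0 0.2 0 0 0 1;0 0 0 0 0 0 1")

```text
time: 11.22
position: [0.5084, 0.3542, 0.0122]
tool_rot: [0.191, 3.132, 0.006]
ft_force: [0.7, 0.6, -1.4]
grip_width: 0.475
grip_force: 60.0
```

Call:
jog_arm(rows="0 0 0.05 0 0 0 1;0 0 0 0 0 0 -0.4;0 0 0 0 0 0 -0.4;0 0 0 0 0 0 -0.4;0 0 0 0 0 0 -0.4")

```text
time: 11.85
position: [0.5074, 0.3536, 0.0102]
tool_rot: [0.19, 3.134, 0.003]
ft_force: [-0.4, -0.3, -0.6]
grip_width: 0.69
grip_force: 0.0
```

Call:
jog_arm(rows="0 0 -2 0 0 0 -0.4;0 0 -5 0 0 0 -0.4;0 0 -5 0 0 0 -0.4;0 0 -2 0 0 0 -0.4;0 0 0 0 0 0 -1")

```text
time: 12.48
position: [0.5081, 0.354, 0.1526]
tool_rot: [0.191, 3.131, 0.007]
ft_force: [-0.0, -0.6, 0.8]
grip_width: 0.752
grip_force: 0.0
```

Run:
```python
from h import *
go([.572,-.0995,.15],-10.7)
```

```text
pos [0.5081 0.354  0.1526] tool x yaw 173.0 tilt 0.4 t 12.475 q7 0.81
shift cm [-11.84 -44.24   0.09]
turn [0.005 0.004 0.065]
```

Call:
jog_arm(rows="-1.5 -5.5 0 0 0 0 -1;-1.5 -5.5 0 0 0 0 -1;-1.5 -5.5 0 0 0 0 -1;-1.5 -5.5 0 0 0 0 -1;-1.5 -5.5 0 0 0 0 -1")

```text
time: 13.1
position: [0.5469, 0.0692, 0.1476]
tool_rot: [-0.19, -3.134, -0.001]
ft_force: [0.7, -0.1, 0.1]
grip_width: 0.998
grip_force: 0.0
```

Call:
jog_arm(rows="-1.5 -5.5 0 0 0 0 -1;-1.5 -5.5 0 0 0 0 -1;-1.3 -5.7 0 0 0 0 -1;0 0 0 0.005 0.004 0.065 -1;0 0 0 0 0 0 -1")

```text
time: 13.72
position: [0.5694, -0.0999, 0.1474]
tool_rot: [-0.293, -3.122, 0.004]
ft_force: [0.1, 0.1, -0.1]
grip_width: 1.002
grip_force: 0.0
```

Run:
```python
from h import *
go([.572,-.0995,.006],-10.7); d=imaging.get_image("wrist"); t=imaging.get_image("top")["img"][120:280,80:300]
a=cv2.resize(t,(550,400)); b=d["img"]
cv2.imwrite("pics/w2.png",b); cv2.imwrite("pics/t2.png",a)
```

```text
pos [ 0.5694 -0.0999  0.1474] tool x yaw 169.3 tilt 0.4 t 13.725 q7 1.58
shift cm [-0.33  0.13 14.14]
turn [-0.003 -0.006 -0.   ]
```

View pics/w2.png

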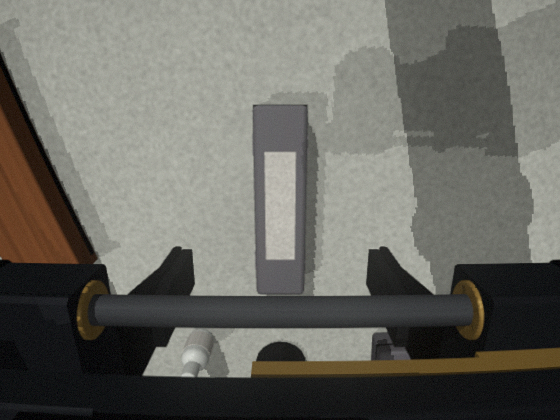

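View pics/t2.png

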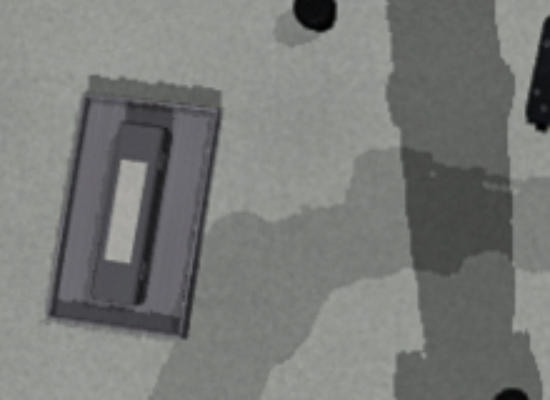

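The wrist view shows the second case centred between the fingers, at columns 254–307 and rows 105–293. The top crop shows the first case flat inside the tray at (130,215).

Run:
```python
from h import *
d=imaging.get_image("wrist")
w=cast(d,[(254,105),(307,105),(304,293),(257,293)],.034); print(w.mean(0), w[:,:2].round(4).tolist()); 
b=cast(d,[(195,362)],.0); print("bottle",b)
go([*w.mean(0)[:2],.007])
```

```text
[ 0.57308366 -0.09886413  0.034     ] [[0.4926, -0.1039], [0.4997, -0.0653], [0.6537, -0.0931], [0.6463, -0.1331]]
bottle [[ 0.73501289 -0.22060296  0.        ]]
pos [ 0.5702 -0.0983  0.1485] tool x yaw 169.5 tilt 0.3 t 13.875 q7 1.58
shift cm [-0.35  0.04 14.15]
```

Call:
jog_arm(rows="-0.3 0.1 4 0 0 0 -1;0 0 4 0 0 0 -1;0 0 4 0 0 0 -1;0 0 2.1 0 0 0 -1;0 0 0 0 0 0 -1")

```text
time: 14.5
position: [0.5717, -0.0983, 0.0066]
tool_rot: [-0.288, -3.121, 0.004]
ft_force: [-0.7, -1.0, 0.9]
grip_width: 0.999
grip_force: 0.0
```

Call:
jog_arm(rows="0 0 0 0 0 0 1;0 0 0 0 0 0 1;0 0 0 0 0 0 1;0 0 0 0 0 0 1;0 0 0 0 0 0 1")

```text
time: 15.12
position: [0.5736, -0.0997, 0.0088]
tool_rot: [-0.292, -3.126, 0.004]
ft_force: [0.1, -0.9, 1.1]
grip_width: 0.515
grip_force: 2.0
```

Call:
jog_arm(rows="0 0 0 0 0 0 1;0 0 0 0 0 0 1;0 0 0 0 0 0 1")

```text
time: 15.5
position: [0.5735, -0.1003, 0.0087]
tool_rot: [-0.293, -3.126, 0.005]
ft_force: [-0.4, -2.5, 2.3]
grip_width: 0.475
grip_force: 60.0
```

Call:
jog_arm(rows="0 0 -2 0 0 0 1;0 0 -4 0 0 0 1;0 0 -5 0 0 0 1;0 0 -5 0 0 0 1;0 0 -2 0 0 0 1")

```text
time: 16.12
position: [0.5752, -0.0987, 0.1926]
tool_rot: [0.292, 3.126, -0.003]
ft_force: [2.1, -0.8, -6.3]
grip_width: 0.478
grip_force: 60.0
```

Call:
jog_arm(rows="0 0 0 0 0 0 1;0 0 0 0 0 0 1;0 0 0 0 0 0 1;0 0 0 0 0 0 1;0 0 0 0 0 0 1")

```text
time: 16.75
position: [0.5738, -0.0992, 0.188]
tool_rot: [-0.292, -3.125, 0.004]
ft_force: [0.4, 0.2, -5.5]
grip_width: 0.478
grip_force: 60.0
```

```bash
python3 tq.py
```

```text
torque tool xyz, force world, jt6, pos [-0.009 -0.031 -0.017  0.196  0.115 -5.757  0.108  0.574 -0.099  0.188] sd [0.012 0.03  0.022]
[-0.206  0.202  0.378  1.683 -0.074  1.274  1.571] 0.477 59.989 16.95
```

Call:
jog_arm(rows="0 0 0 0 -0.13 0 1;0 0 0 0 -0.13 0 1;0 0 0 0 -0.13 0 1;0 0 0 0 -0.13 0 1;0 0 0 0 -0.13 0 1")

```text
time: 17.62
position: [0.5729, -0.0993, 0.1885]
tool_rot: [0.232, 2.482, -0.081]
ft_force: [0.8, -2.3, -6.9]
grip_width: 0.476
grip_force: 60.0
```

Call:
jog_arm(rows="0 0 0 0 0 0 1;0 0 0 0 0 0 1;0 0 0 0 0 0 1;0 0 0 0 0 0 1;0 0 0 0 0 0 1")

```text
time: 18.25
position: [0.5744, -0.0993, 0.1888]
tool_rot: [0.231, 2.485, -0.082]
ft_force: [0.3, 0.6, -6.1]
grip_width: 0.482
grip_force: 60.0
```

Call:
jog_arm(rows="0 0 0 0 0 0 1;0 0 0 0 0 0 1;0 0 0 0 0 0 1;0 0 0 0 0 0 1;0 0 0 0 0 0 1")

```text
time: 18.88
position: [0.574, -0.0992, 0.1886]
tool_rot: [0.231, 2.485, -0.082]
ft_force: [0.4, -0.3, -6.2]
grip_width: 0.477
grip_force: 60.0
```

```bash
python3 -c "
from h import *
go([.573,-.1,.188],-10.7)"
```

```text
pos [ 0.574  -0.0992  0.1886] tool x yaw 169.4 tilt 37.1 t 18.875 q7 1.24
shift cm [ 0.1  -0.09 -0.  ]
turn [-0.003  0.648  0.001]
```

Call:
jog_arm(rows="0 0 0 0 0.13 0 1;0 0 0 0 0.13 0 1;0 0 0 0 0.13 0 1;0 0 0 0 0.13 0 1;0 0 0 0 0.13 0 1")

```text
time: 19.5
position: [0.5757, -0.0991, 0.1896]
tool_rot: [-0.29, -3.126, 0.004]
ft_force: [-0.3, -0.1, -5.4]
grip_width: 0.474
grip_force: 60.0
```

Call:
jog_arm(rows="0 0 0 0 0 0 1;0 0 0 0 0 0 1;0 0 0 0 0 0 1;0 0 0 0 0 0 1;0 0 0 0 0 0 1")

```text
time: 20.12
position: [0.5738, -0.0991, 0.1892]
tool_rot: [-0.292, -3.127, 0.003]
ft_force: [0.4, 1.4, -6.4]
grip_width: 0.476
grip_force: 60.0
```

```bash
python3 tq.py; python3 -c "
from h import *
go([.4995,-.332,.14],7.7)"
```

```text
torque tool xyz, force world, jt6, pos [-3.200e-02 -4.000e-03  4.000e-03 -5.000e-02  7.000e-02 -5.785e+00
  9.500e-02  5.740e-01 -9.900e-02  1.890e-01] sd [0.021 0.02  0.024]
[-0.257  0.205  0.437  1.685 -0.087  1.274  1.582] 0.477 59.989 20.325
pos [ 0.574  -0.0992  0.1887] tool x yaw 169.3 tilt 0.2 t 20.375 q7 1.58
shift cm [  3.   -24.24   4.94]
turn [-0.003 -0.002 -0.321]
```

The moment didn't change, so this case is sound and goes on the stand.

Call:
jog_arm(rows="0.6 -4.8 0 0 0 0 1;0.6 -4.8 0 0 0 0 1;0.6 -4.8 0 0 0 0 1;0.6 -4.9 0 0 0 0 1;0.6 -4.9 0 0 0 0 1")

```text
time: 21.0
position: [0.4993, -0.3328, 0.1895]
tool_rot: [-0.292, -3.126, 0.004]
ft_force: [0.5, 0.3, -5.4]
grip_width: 0.476
grip_force: 60.0
```

Call:
jog_arm(rows="0 0 2 0 0 -0.11 1;0 0 2 0 0 -0.11 1;0 0 1 0 0 -0.1 1;0 0 0 0 0 0 1;0 0 0 0 0 0 1")

```text
time: 21.62
position: [0.4999, -0.3318, 0.14]
tool_rot: [0.207, -3.133, 0.004]
ft_force: [0.0, -0.7, -5.1]
grip_width: 0.476
grip_force: 60.0
```

Run:
```python
from h import *
go([.4995,-.332,.039],7.7)
for n in("side","wrist"):
    d=imaging.get_image(n); cv2.imwrite(f"pics/{n}3.png",d["img"])
```

```text
pos [ 0.4999 -0.3318  0.14  ] tool x yaw -172.4 tilt 0.2 t 21.625 q7 2.37
shift cm [2.00e-02 1.00e-02 1.01e+01]
turn [-0.003 -0.002 -0.003]
```

View pics/side3.png

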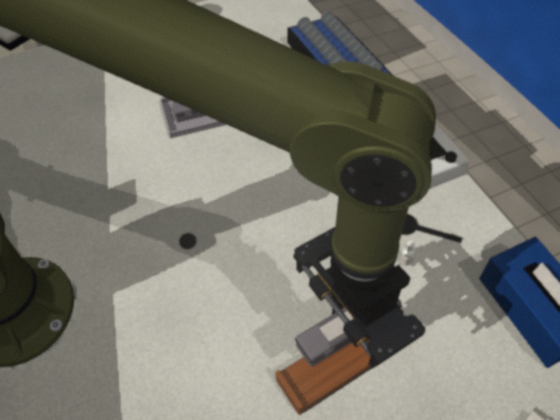

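The side view shows the case at (330,345), above the stand and parallel to it. I'll lower it now.

Call:
jog_arm(rows="0 0 4 0 0 0 1;0 0 3 0 0 0 1;0 0 1.5 0 0 0 1;0 0 1 0 0 0 1;0 0 0.3 0 0 0 1")

```text
time: 22.35
position: [0.4997, -0.332, 0.0417]
tool_rot: [0.209, -3.132, 0.004]
ft_force: [-0.1, 0.2, -5.6]
grip_width: 0.477
grip_force: 60.0
```

Call:
jog_arm(rows="0 0 0.2 0 0 0 1;0 0 0.2 0 0 0 1;0 0 0 0 0 0 1")

```text
time: 22.72
position: [0.4999, -0.3323, 0.0388]
tool_rot: [0.209, -3.133, 0.005]
ft_force: [-0.5, 1.7, 2.5]
grip_width: 0.479
grip_force: 60.0
```

Call:
jog_arm(rows="0 0 0 0 0 0 -0.5;0 0 0 0 0 0 -0.5;0 0 0 0 0 0 -0.5;0 0 0 0 0 0 -0.5;0 0 0 0 0 0 -0.5")

```text
time: 23.35
position: [0.4993, -0.3318, 0.0373]
tool_rot: [0.209, -3.132, 0.004]
ft_force: [-0.0, 0.1, -0.4]
grip_width: 0.746
grip_force: 0.0
```

Call:
jog_arm(rows="0 0 -2 0 0 0 -0.5;0 0 -5 0 0 0 -0.5;0 0 -5 0 0 0 -0.5;0 0 -5 0 0 0 -0.5;0 0 0 0 0 0 -0.5")

```text
time: 23.98
position: [0.502, -0.3335, 0.2139]
tool_rot: [-0.208, 3.128, -0.012]
ft_force: [0.8, -0.4, -0.3]
grip_width: 0.749
grip_force: 0.0
```

Call:
jog_arm(rows="0 6 0 0 0 0 -0.5;0 6 0 0 0 0 -0.5;0 6 0 0 0 0 -0.5;0 6 0 0 0 0 -0.5;0 0 0 0 0 0 -0.5")

```text
time: 24.6
position: [0.4672, -0.0883, 0.2069]
tool_rot: [0.223, -3.131, 0.0]
ft_force: [0.8, -0.4, -0.5]
grip_width: 0.75
grip_force: 0.0
```

Run:
```python
from h import *
d=imaging.get_image("top"); cv2.imwrite("pics/t4.png",cv2.resize(d["img"][130:290,380:500],(600,800))[:,:][0:600] if 0 else cv2.resize(d["img"][140:280,370:500],(520,560)))
```

```text
(no output)
```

View pics/t4.png

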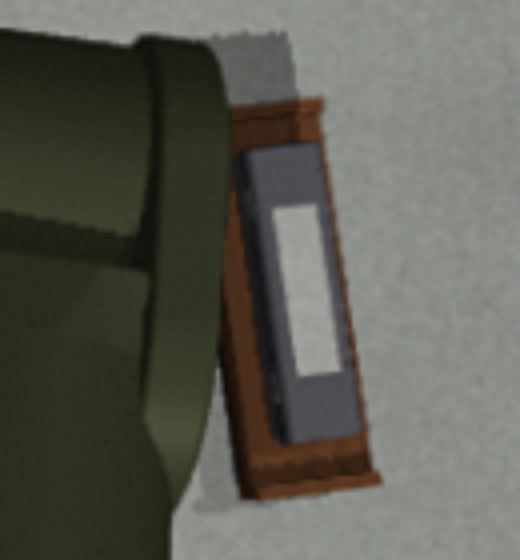

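The case lies along the stand between the lips, with its label centred at about (308,291) in the crop. It appears off to the right, partly from parallax, so I'll check the numbers.

Run:
```python
from h import *
d=imaging.get_image("top")
P=lambda l:np.array(l)/4+[370,140]
c=cast(d,P([(272,208),(318,204),(344,372),(296,378)]),.064)[:,:2].mean(0)
e=cast(d,P([(327,140),(368,452)]),.03)[:,:2]; l=cast(d,P([(322,98),(381,483)]),.039)[:,:2]
u=e[0]-e[1]; u/=np.linalg.norm(u); n=np.array([-u[1],u[0]])
print("case",c,"yaw stand",np.degrees(np.arctan2(u[1],u[0])),"across from right edge",(c-e[0])@n,"lip edge",(c-l[0])@n,"along to lips",(l-c)@u)
```

```text
case [ 0.49887678 -0.33327102] yaw stand 6.5274344767359205 across from right edge 0.03438649691823654 lip edge 0.03167659161415713 along to lips [ 0.10665977 -0.10679315]
```

The case is centred on the stand: 34 mm from the edge against an ideal 35, and 107 mm to each lip end. I'm handing it in.

```bash
python3 -c "
from h import *
print(ticket.close_job())"
```

```text
the job is handed in; nothing more can be done
None
```

I tested both cases and handed the job in: the case nearer the tray had the loose bar (moment shift about 0.17 N m) and now lies flat in the tray; the other showed no change and sits centred along the stand.

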